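Fit the drive shaft in the gear-drive stand

TASK

Take the steel drive shaft out of the wooden holder and thread it down through both bearing plates of the drive stand. Feel for the slot of the coupling at the bottom by turning the shaft, pressing only gently, until it drops in and the collar sits flush on the top plate; then let go. Leave the other things on the bench alone.

Things in the scene. Friction and masses are not known exactly. Their poses are not given: they have to be found in the camera images.
- shaft: Loose steel drive shaft (0.17-0.34 kg), upright in the holder. Origin: on its axis at the collar's underside; z up the shaft to the grip. Collar 34 mm across, z = 0 to 5 mm. Below it a round shaft, 16 mm diameter, to z = -112 mm, tapering to 12 mm, then a flat blade 15 mm wide (x), 5 mm thick (y), from z = -114 to -132 mm, parallel to the grip bar.
- shaft_grip (a point): Centre of the black grip bar on the shaft's collar, 24 mm above the shaft's origin. The bar is 40 (x) by 14 (y) by 38 (z) mm, from z = 5 to 43 mm above the collar's underside, to be pinched across its 14 mm (along the shaft's y). Axes as the shaft's.
- shaft_tip (a point): Centre of the lower end of the shaft's blade, 132 mm below the shaft's origin; axes as the shaft's.
- holder: Fixed wooden block, 90 by 90 by 60 mm, with one upright round hole in the middle of its top, 20 mm wide and 45 mm deep, in which the shaft stands, the collar about 87 mm above the block. Origin: centre of its underside, on the bench.
- stand: Fixed drive stand, bolted down. Origin: centre of its underside, straight below the bearing holes; z up. Base plate 150 (x) by 130 (y) by 8 mm; two upright cheeks at y = +-56 mm, 8 mm thick, up to z = 150 mm; between them two level bearing plates, 90 by 104 by 12 mm, tops at z = 150 and 82 mm. Press the shaft on the stand with no more than 40 N (weight included).
- stand_mouth (a point): Centre of the mouth of the upper bearing hole, at the top plate's upper face, 150 mm above the stand's origin; axes as the stand's. Hole 18 mm wide, round, chamfered 1.5 mm at the top. The shaft is fully home when its collar lies on this face; its blade's end is then 18 mm above the bench.
- lower_mouth (a point): Centre of the mouth of the lower bearing hole, at the lower plate's upper face, 82 mm above the stand's origin, in line with the upper one. Hole 18 mm wide, chamfered alike.
- jaw_top (a point): Point on the same axis at the top of the dark steel coupling, 32 mm above the stand's origin; its axes are the stand's, not the coupling's. Four square jaws leave a cross of two 6.5 mm slots, open-ended, 16 mm deep. The blade fits either slot: a fit every 90 degrees, within about 5 degrees. Geared and stiff, it turns only above 0.12 N m; its angle is unknown each time: feel for it.
- spray_can: Bystander: loose plain aluminium spray can, 64 mm across, about 180 mm tall, standing. Origin: centre of its underside.
- jar: Bystander: loose closed glass jar with a steel lid, 72 mm across, 85 mm tall. Origin: centre of its underside.
- wrench: Bystander: loose steel wrench lying flat, 150 mm long along its x. Origin: on its underside, along its length.
- mug: Bystander: loose white mug, 76 mm across, 85 mm tall. Origin: centre of its underside.

How it is judged (in metres and radians):
On the way, in this order (a step that is already met when the one before it is completed fails the run):
1. the shaft has been lifted clear of the holder (z of shaft_tip in the frame of holder above 0.065 m), for 0.1 s.
2. the shaft's tip is through both bearing plates (z of shaft_tip in the frame of stand below 0.06 m and horizontal distance between each of shaft_tip, shaft and stand_mouth below 0.006 m), for 0.1 s.
At the end, for the whole second after the job is handed in: The shaft is through both plates and in the coupling's slot: its collar lies on the top plate within 2 mm, its ends within 3 mm of the holes' axis, upright, at rest and released (z of shaft in the frame of stand_mouth between -0.003 and 0.002 m and horizontal distance between each of shaft, shaft_tip and stand_mouth below 0.003 m and angle between shaft's own z axis and vertical below 0.04 rad and linear speed of shaft below 0.01 m/s and angular speed of shaft below 0.1 rad/s); the robot touches nothing.
It fails at once if the shaft was pressed or struck on the stand with more than 40 N (contact force between shaft and stand above 40 N).
It fails at once if the spray can was moved (distance of spray_can from where it was at the start of the episode above 0.02 m).
It fails at once if the jar was moved (distance of jar from where it was at the start of the episode above 0.02 m).
It fails at once if the wrench was moved (distance of wrench from where it was at the start of the episode above 0.02 m).
It fails at once if the mug was moved (distance of mug from where it was at the start of the episode above 0.02 m).
It also fails if it takes over 70 s, if anything falls off the work surface, if the arm or the gripper's body presses on something with over 40 N, if the wrist force passes 120 N, or if a joint passes its speed limit or range.

ROBOT

A 7-joint arm with a two-finger parallel gripper is mounted at the origin on the work surface. World frame = base frame: x ahead of the robot, y to its left, z up, the work surface at z = 0. Lengths are in mm, angles in rad, forces in N, time in s.
With the tool pointing down it reaches from about 425 to 950 mm from the base axis. Payload 4.7 kg.
Tool frame: the origin (TCP) lies at the very end of the fingers, on their centre line; the grasp point (between the pads) lies 19 mm behind it (manip.grip_point_offset is the distance from the TCP to the grasp point, in mm); z points along the fingers, y is the line along which they close (so a half turn about z gives the same grasp; the last joint's range is limited). The gripper opens to 85 mm and grips with 20 to 120 N. Pads are 22 mm wide; open, the fingers measure 114 mm over their backs; the gripper's body (76 mm by 85 mm) begins 54 mm behind the grasp point. The pads swing forward as they close: fully open they stand 13 mm farther back than shut.
Start: joints at [1.313, 0.469, -0.049, 1.532, 0.024, 1.141, -0.082], TCP at [153.142, -657.416, 231.335] pointing down, gripper open.
Joint ranges: [-2.59, 2.59], [-0.33, 1.99], [-1.39, 1.29], [0.1, 2.45], [-1.04, 4.18], [0.21, 1.99], [-2.66, 2.66]. Speed limits (rad/s): [2.57, 2.57, 3.14, 3.14, 3.14, 3.14, 3.14].

INTERFACE

Orientations are given as a 3x3 rotation matrix whose columns are the frame's x, y, z axes.
In Python, from cell import manip gives the robot as it stands.
- The arm moves only by the tool play_rows, never from a script. Its argument "rows" is a list of rows, each a list of 7 numbers: the shift along the tool's x, y, z in cm, then the turn, a rotation vector about the tool's x, y, z in degrees, then the opening, from 0 (shut) to 1 (fully open). A call has 1 to 8 rows; each row shifts and turns the commanded pose from where the row before left it, along the tool's axes as they then stand; what a row does not reach is not made up. A row lasts 1/12 s, in which the tool goes at most 41.7 mm and 7.16 degrees, less where a joint would pass 70% of its speed; a pose out of reach is approached as far as the arm can. A call with a gripper value outside its range is refused whole. The fingers move at their own pace and stop on an object; the grip force is fixed at half the most. Time passes only in rows, so rows that do not move let the fingers close. It gives the time, the measured TCP pose, the force, the opening and the grip force at its end, in the units of the state.
- manip.get_obs(): the state, without advancing time (a new reading comes with each control period).
- manip.get_image(name): name is "scene" or "top" or "wrist"; returns the picture (480x640x3 uint8, red, green, blue); there is no depth.
- manip.camera_info(name): a dict with "camera_matrix" (3x3 intrinsics, pixels), "extrinsics" (4x4, takes a point from world to camera coordinates). Camera axes: x right, y down, z forward; pixel columns grow to the right and rows downward; lengths in mm; the calibration is good to about 2 mm. A picture is of the moment at which its call begins: read the wrist's pose just before it. camera_info takes no time and is no camera call; for the wrist camera it gives the pose at the moment of the call.
- manip.finish_job(): hands the job in; it is judged then, once.
The state is a dict: "t": time; "joints": joint angles; "qvel": joint speeds; "joint_torque": joint torques, N m; "position": TCP position; "eef_rot": TCP orientation; "ft_force": force on the tool from outside, world axes, zero at the start; "moment": the same for the moment, N m; "gripper_width": finger opening in mm; "finger_force": force on a finger pad.
Only numpy, scipy, OpenCV 4.12 (cv2) and the standard library are available. Lean on these libraries where they do the work, as an engineer would, in place of code of your own. Each camera call takes 0.05 s, during which the arm holds its last target. There are 200 camera calls.

## Working session

There is one attempt and no reset: what is moved stays moved. The work goes in short steps, Python scripts to look and compute and a tool call to move; the robot and the scene stay as the last step left them, time stands still between calls to the robot, and variables do not carry over. Pictures are saved under pics/ and viewed, at most 10 in all, crops included, and the job is handed in when it is done.

Besides the shell and the picture viewer there is one more tool, called after "Emit:" by a JSON object that holds its "fn" and its "kwargs", one argument or row to a line. play_rows: Moves the arm, as the interface text tells. Its arguments: {"type":"object","properties":{"rows":{"type":"array"}},"required":["rows"]}

```bash
mkdir -p pics; cat > h.py <<'E'
import numpy as np, cv2
from cell import manip
def snap(n,f):
    im=manip.get_image(n); cv2.imwrite(f'pics/{f}.png',im[:,:,::-1]); return im
def cam(n):
    c=manip.camera_info(n); return np.array(c['camera_matrix']),np.array(c['extrinsics'])
def proj(n,P):
    K,E=cam(n); p=np.atleast_2d(P)@E[:3,:3].T+E[:3,3]; q=p@K.T; return q[:,:2]/q[:,2:]
def ray(n,uv,z):
    K,E=cam(n); R=E[:3,:3]; c=-R.T@E[:3,3]; d=R.T@np.linalg.solve(K,[*uv,1]); return c+d*(z-c[2])/d[2]
E
python3 - <<'E'
from h import *
np.set_printoptions(precision=3,suppress=True)
a=snap('scene','s0');b=snap('top','t0')
for n in('scene','top','wrist'):
    K,E=cam(n);print(n,K[0,0],-E[:3,:3].T@E[:3,3],E[2,:3])
o=manip.get_obs();print(o['t'],o['eef_rot'],o['ft_force'],o['gripper_width'])
E
```

```text
scene 578.3858829264085 [1644.08  -212.698  859.5  ] [-0.81   0.171 -0.561]
top 500.6573607865716 [ 466.133    6.891 1183.231] [ 0.121  0.    -0.993]
wrist 400.6105901531334 [ 218.263 -640.924  374.286] [-0.257 -0.057 -0.965]
0.1 [[ 0.974  0.227 -0.   ]
 [ 0.227 -0.974  0.002]
 [-0.    -0.002 -1.   ]] [-0.045  0.264  0.69 ] 85.70796147295411
```

View pics/s0.png

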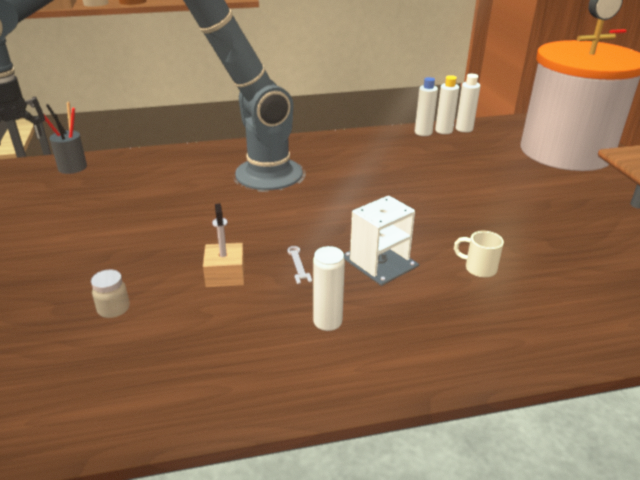

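View pics/t0.png

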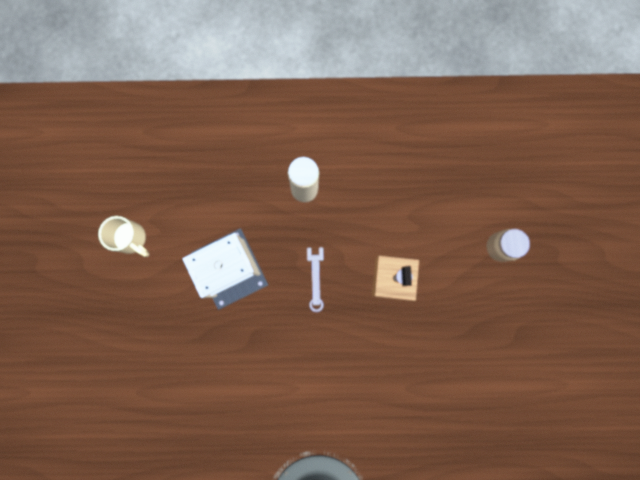

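The scene shows the holder with the shaft at about (222,250), the stand (383,240), the can (328,290), the jar (110,293), the mug (484,253) and the wrench (299,265). In the top view the grip is at (404,276), the holder at (397,278), the stand hole near (218,266) and the can at (304,175).

```bash
python3 - <<'E'
from h import *
im=cv2.imread('pics/t0.png')
a=cv2.resize(im[225:315,175:275],(400,360),interpolation=cv2.INTER_CUBIC)
b=cv2.resize(im[240:320,360:440],(400,400),interpolation=cv2.INTER_CUBIC)[:360]
c=cv2.imread('pics/s0.png')
d=cv2.resize(c[190:300,190:250],(120*1,220),interpolation=cv2.INTER_CUBIC)
cv2.imwrite('pics/m.png',np.hstack([a,b]))
for n,uv,z in [('hole top',(218,266),150),('holder',(397.5,278),60),('grip',(406,276),190),('can',(303.5,168),180),('jar',(515,242),85),('mug',(122,233),85),('wr1',(315,253),5),('wr2',(316,305),5)]: print(n,ray('top',uv,z).round(1))
E
```

```text
hole top [527.5 199.2 150. ]
holder [ 500.6 -185.7   60. ]
grip [ 500.3 -180.3  190. ]
can [724.3  19.9 180. ]
jar [ 575.3 -442.9   85. ]
mug [607.3 424.3  85. ]
wr1 [563.7  -2.5   5. ]
wr2 [442.2  -3.1   5. ]
```

View pics/m.png

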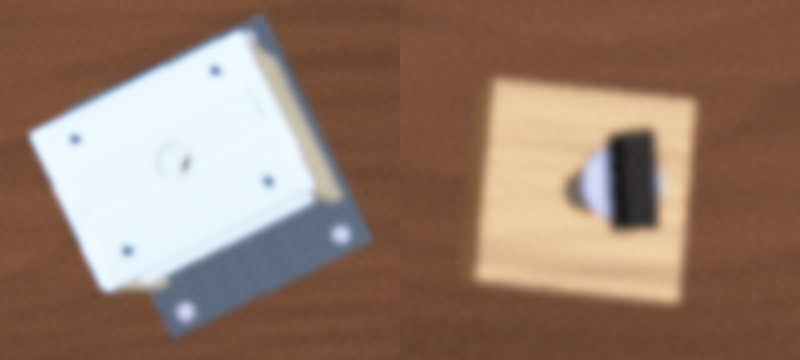

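The crop shows the stand hole at crop (172,160), which is full-image (218,265), and the bar's long axis nearly along world x. Next: move above the holder for a wrist view.

```bash
cat >> h.py <<'E'
from scipy.spatial.transform import Rotation as Ro
def go(p,yaw=None):
    """print tool-axis shift (cm) and turn (deg) to world p; tool y at direction with tool x at yaw deg, z down"""
    o=manip.get_obs(); R=np.array(o['eef_rot']); P=np.array(o['position'])
    c=np.cos(np.radians(yaw)) if yaw is not None else 0; s=np.sin(np.radians(yaw)) if yaw is not None else 0
    T=R if yaw is None else np.array([[c,s,0],[s,-c,0],[0,0,-1]])
    print('pos',P.round(1),'shift cm',(R.T@(np.array(p)-P)/10).round(3),'turn',Ro.from_matrix(R.T@T).as_rotvec(degrees=True).round(2),'xyaw',np.degrees(np.arctan2(R[1,0],R[0,0])).round(2),'F',np.round(o['ft_force'],1),'M',np.round(o['moment'],2),'w',round(o['gripper_width'],1),'ff',np.round(o['finger_force'],1),'t',o['t'])
E
python3 -c "
from h import *
go([500,-182,270],0)"
```

```text
pos [ 153.  -656.9  230.4] shift cm [ 44.567 -38.39   -3.899] turn [-1.000e-01  1.000e-02  1.311e+01] xyaw 13.11 F [-0.   0.3  0.7] M [ 0.03  0.05 -0.02] w 85.7 ff 0.0 t 0.1
```

Emit:
{"fn": "play_rows", "kwargs": {
  "rows": [
    [2.8,-2.4,-0.5,0,0,0,1],
    [2.8,-2.4,-0.5,0,0,0,1],
    [2.8,-2.4,-0.5,0,0,0,1],
    [2.8,-2.4,-0.5,0,0,0,1],
    [2.8,-2.4,-0.5,0,0,0,1],
    [2.8,-2.4,-0.5,0,0,0,1],
    [2.8,-2.4,-0.5,0,0,0,1],
    [2.8,-2.4,-0.4,0,0,0,1]
  ]
}}

```text
t: 0.77
position: [328.4, -417.9, 270.4]
eef_rot: [[0.974, 0.227, -0.0], [0.227, -0.974, -0.0], [-0.0, -0.0, -1.0]]
ft_force: [1.1, 0.0, -0.1]
gripper_width: 85.6
finger_force: 0.0
```

Emit:
{"fn": "play_rows", "kwargs": {
  "rows": [
    [2.8,-2.4,0,0,0,0,1],
    [2.8,-2.4,0,0,0,0,1],
    [2.8,-2.4,0,0,0,0,1],
    [2.8,-2.4,0,0,0,0,1],
    [2.8,-2.4,0,0,0,0,1],
    [2.8,-2.4,0,0,0,0,1],
    [2.8,-2.4,0,0,0,6.5,1],
    [2.6,-2.4,0,0,0,6.5,1]
  ]
}}

```text
t: 1.43
position: [503.4, -183.3, 270.1]
eef_rot: [[1.0, -0.001, -0.001], [-0.001, -1.0, 0.0], [-0.001, -0.0, -1.0]]
ft_force: [0.7, -0.6, 0.5]
gripper_width: 85.0
finger_force: 0.0
```

Emit:
{"fn": "play_rows", "kwargs": {
  "rows": [
    [0,0,0,0,0,0,1],
    [0,0,0,0,0,0,1]
  ]
}}

```text
t: 1.6
position: [504.0, -182.9, 269.9]
eef_rot: [[1.0, 0.01, -0.001], [0.01, -1.0, 0.001], [-0.001, -0.001, -1.0]]
ft_force: [0.2, -0.4, -0.5]
gripper_width: 85.4
finger_force: 0.0
```

```bash
python3 - <<'E'
from h import *
go([500,-182,270],0)
print(cam('wrist')[1].round(4).tolist())
snap('wrist','w1'); snap('top','t1')
E
```

```text
pos [ 504.  -182.9  269.9] shift cm [-0.395 -0.095 -0.01 ] turn [-0.04  0.03  0.59] xyaw 0.59 F [ 0.2 -0.4 -0.5] M [-0.08  0.06  0.  ] w 85.4 ff 0.0 t 1.6
[[0.0114, -0.9999, -0.0023, -186.8105], [-0.9643, -0.0116, 0.2644, 439.0948], [-0.2644, -0.0008, -0.9644, 549.8958], [0.0, 0.0, 0.0, 1.0]]
```

View pics/w1.png

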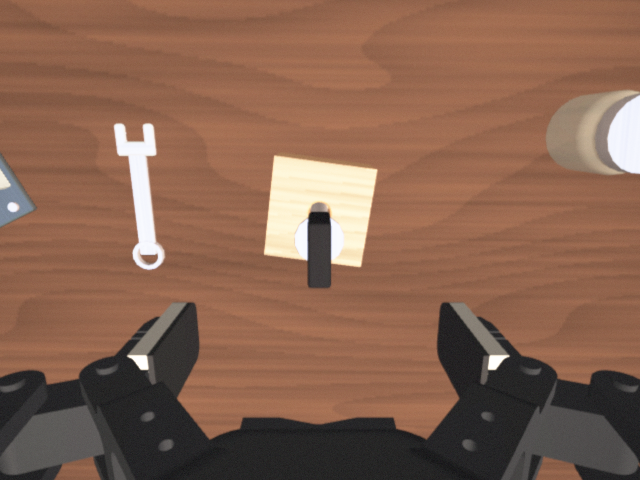

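The wrist view shows the bar at cols 308–331, rows 212–288, with its top face at about rows 223–287, upright in the image. So it is already aligned to the tool's x. Next: refine by mask.

```bash
python3 - <<'E'
from h import *
im=cv2.imread('pics/w1.png'); g=im.max(2)[200:300,290:350]
m=g<60
for r in range(10,95,6):
    c=np.where(m[r])[0]; print(r+200, (c.min()+290,c.max()+290,g[r,int(c.mean())]) if len(c) else None)
for uv in[(319.5,223),(319.5,287.5),(319.5,255)]: print(ray('wrist',uv,190).round(1))
print('holder',np.mean([ray('wrist',uv,60) for uv in[(275,156),(377,169),(361,267),(265,255)]],0))
t=cv2.imread('pics/t1.png')
print('hole top cam again',ray('top',(218,265),150))
E
```

```text
210 None
216 (np.int64(310), np.int64(328), np.uint8(29))
222 (np.int64(309), np.int64(329), np.uint8(30))
228 (np.int64(309), np.int64(309), np.uint8(57))
234 (np.int64(309), np.int64(329), np.uint8(65))
240 (np.int64(309), np.int64(309), np.uint8(53))
246 (np.int64(309), np.int64(329), np.uint8(68))
252 (np.int64(309), np.int64(309), np.uint8(57))
258 (np.int64(309), np.int64(309), np.uint8(54))
264 (np.int64(309), np.int64(310), np.uint8(51))
270 (np.int64(309), np.int64(310), np.uint8(50))
276 (np.int64(309), np.int64(309), np.uint8(53))
282 (np.int64(309), np.int64(328), np.uint8(64))
288 None
294 None
[ 518.7 -185.8  190. ]
[ 479.2 -186.   190. ]
[ 499.5 -185.9  190. ]
holder [ 497.98972122 -186.29879515   60.        ]
hole top cam again [529.61165035 199.16975857 150.        ]
```

Emit:
{"fn": "play_rows", "kwargs": {
  "rows": [
    [-0.5,0.3,0,0,0,0,1],
    [0,0,2.2,0,0,0,1],
    [0,0,2.5,0,0,0,1],
    [0,0,2.5,0,0,0,1],
    [0,0,2.0,0,0,0,1],
    [0,0,1.5,0,0,0,1],
    [0,0,0.5,0,0,0,1],
    [0,0,0,0,0,0,0.5]
  ]
}}

```text
t: 2.37
position: [496.3, -189.6, 157.2]
eef_rot: [[1.0, 0.002, -0.003], [0.002, -1.0, 0.0], [-0.003, -0.0, -1.0]]
ft_force: [0.7, -0.4, 0.9]
gripper_width: 75.6
finger_force: 0.0
```

Emit:
{"fn": "play_rows", "kwargs": {
  "rows": [
    [0,0,0,0,0,0,0.2],
    [0,0,0,0,0,0,0],
    [0,0,0,0,0,0,0],
    [0,0,0,0,0,0,0],
    [0,0,0,0,0,0,0],
    [0,0,0,0,0,0,0]
  ]
}}

```text
t: 2.87
position: [498.7, -187.4, 159.2]
eef_rot: [[1.0, 0.005, 0.001], [0.005, -1.0, 0.001], [0.001, -0.001, -1.0]]
ft_force: [-0.2, 1.8, 4.0]
gripper_width: 13.5
finger_force: 58.9
```

```bash
python3 - <<'E'
from h import *
go([500,-186,330],0)
E
```

```text
pos [ 498.7 -187.4  159.2] shift cm [  0.154  -0.151 -17.08 ] turn [-0.05 -0.07  0.28] xyaw 0.28 F [-0.2  1.8  4. ] M [0.61 0.26 0.01] w 13.5 ff 58.9 t 2.8667
```

Emit:
{"fn": "play_rows", "kwargs": {
  "rows": [
    [0,0,-1,0,0,0,0],
    [0,0,-2,0,0,0,0],
    [0,0,-2.5,0,0,0,0],
    [0,0,-2.5,0,0,0,0],
    [0,0,-2.5,0,0,0,0],
    [0,0,-2.5,0,0,0,0],
    [0,0,-2.5,0,0,0,0],
    [0,0,-2,0,0,0,0]
  ]
}}

```text
t: 3.53
position: [497.8, -188.7, 335.4]
eef_rot: [[1.0, 0.004, 0.001], [0.004, -1.0, -0.001], [0.001, 0.001, -1.0]]
ft_force: [0.2, -1.3, -2.8]
gripper_width: 12.9
finger_force: 59.0
```

Emit:
{"fn": "play_rows", "kwargs": {
  "rows": [
    [0,0,-0.5,0,0,0,0],
    [0,0,0,0,0,0,0],
    [0,0,0,0,0,0,0]
  ]
}}

```text
t: 3.78
position: [497.3, -188.4, 337.2]
eef_rot: [[1.0, 0.004, -0.002], [0.004, -1.0, 0.0], [-0.002, -0.0, -1.0]]
ft_force: [-0.2, 0.3, -2.5]
gripper_width: 12.8
finger_force: 58.9
```

```bash
python3 - <<'E'
from h import *
go([528.5,199,340],0)
for i in range(3): manip.get_image('wrist'); o=manip.get_obs(); print(np.round(o['position'],2),np.round(o['ft_force'],2),np.round(o['moment'],3))
snap('wrist','w2');snap('scene','s2')
E
```

```text
pos [ 497.3 -188.4  337.2] shift cm [  3.287 -38.724  -0.281] turn [-0.01  0.11  0.24] xyaw 0.24 F [-0.2  0.3 -2.5] M [-0.01 -0.01  0.03] w 12.8 ff 58.9 t 3.7833
[ 497.02 -188.29  336.55] [ 0.28  0.26 -2.96] [ 0.002 -0.001  0.076]
[ 497.03 -188.24  336.37] [-0.46 -0.89 -1.61] [ 0.028 -0.029  0.01 ]
[ 497.17 -188.21  336.46] [ 0.07 -0.63 -3.43] [-0.04  -0.002 -0.033]
```

View pics/w2.png

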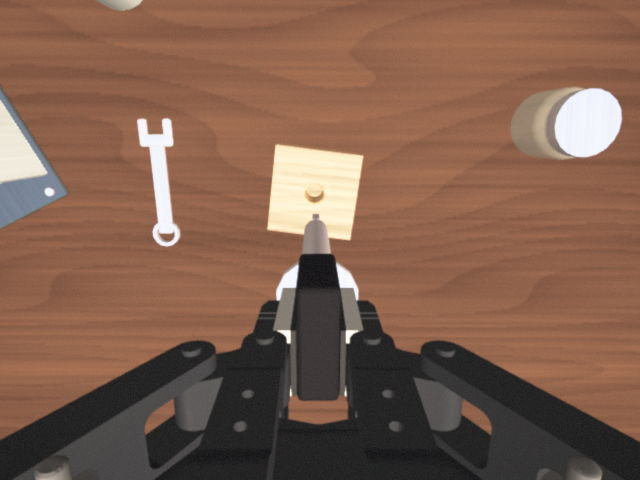

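The wrist view shows the shaft lifted: blade tip at (316.5,214), bar at cols 299–339, the empty holder hole at (314,191). The plate's corner is on the left. Next: estimate tip offset from the TCP axis.

```bash
python3 - <<'E'
from h import *
o=manip.get_obs();P=np.array(o['position']);R=np.array(o['eef_rot']);print(P,R.round(4).tolist())
for d in (-44,-12+43,-12-112,-144):
    w=P-R[:,2]*d  # up from tcp
    print(d,proj('wrist',w).round(1))
im=cv2.imread('pics/w2.png')
cv2.imwrite('pics/z.png',np.hstack([cv2.resize(im[195:325,260:380],(480,520),interpolation=cv2.INTER_CUBIC)]))
tip=ray('wrist',(316.5,214.5),P[2]-144);print('tip',tip,R.T@(tip-P))
print('holderhole',ray('wrist',(314.5,190),60))
E
```

```text
[ 497.52159001 -188.23246594  336.9594227 ] [[1.0, 0.0045, -0.0024], [0.0045, -1.0, 0.0008], [-0.0024, -0.0008, -1.0]]
-44 [[320.3 271.3]]
31 [[321.5 351.1]]
-124 [[319.8 232.2]]
-144 [[319.7 225.6]]
tip [ 505.51562614 -185.72544229  192.9594227 ] [  8.34833488  -2.35303287 143.98249311]
holderhole [ 504.37377368 -182.92422448   60.        ]
```

View pics/z.png

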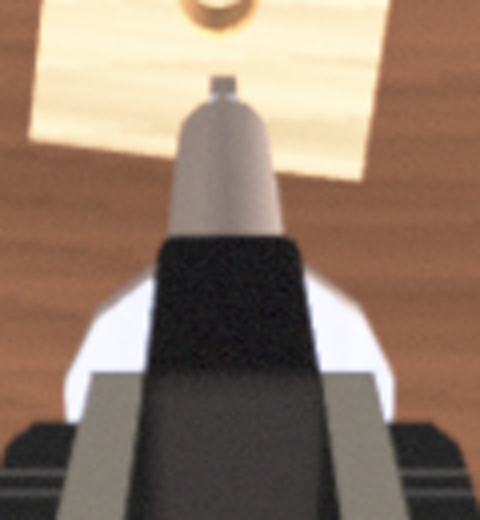

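The crop shows the blade's front (+x) edge at full-image (316,214), so the tip centre is within about 1 mm of the tool axis in x and roughly 1–2 mm in y. Next: carry it to just behind the stand hole so the wrist camera sees the hole.

Emit:
{"fn": "play_rows", "kwargs": {
  "rows": [
    [0,-2,0,0,0,0,0],
    [0,-3.8,0,0,0,0,0],
    [0,-4,0,0,0,0,0],
    [0,-4,0,0,0,0,0],
    [0,-4,0,0,0,0,0],
    [0,-4,0,0,0,0,0],
    [0,-4,0,0,0,0,0],
    [0,-4,0,0,0,0,0]
  ]
}}

```text
t: 4.7
position: [496.2, 111.4, 338.0]
eef_rot: [[1.0, 0.004, -0.0], [0.004, -1.0, -0.0], [-0.0, 0.0, -1.0]]
ft_force: [0.5, 0.1, -2.5]
gripper_width: 13.2
finger_force: 58.9
```

Emit:
{"fn": "play_rows", "kwargs": {
  "rows": [
    [0,-4,0,0,0,0,0],
    [0,-3,0.5,0,0,0,0],
    [0,-2,0.5,0,0,0,0],
    [0,0,0.5,0,0,0,0],
    [0,0,0,0,0,0,0],
    [0,0,0,0,0,0,0],
    [0,0,0,0,0,0,0]
  ]
}}

```text
t: 5.28
position: [496.9, 198.1, 323.2]
eef_rot: [[1.0, 0.002, -0.0], [0.002, -1.0, -0.001], [-0.0, 0.001, -1.0]]
ft_force: [-0.5, -0.1, -2.9]
gripper_width: 12.9
finger_force: 59.1
```

```bash
python3 - <<'E'
from h import *
go([528.5,199,314],0)
print(np.round(manip.get_obs()['joints'],2), proj('wrist',[[528.5,199,150]]))
a=snap('wrist','w3');b=snap('scene','s3')
p=proj('scene',[[528.5,199,150]])[0].astype(int);print(p)
A=a[120:480,170:470,::-1]; B=cv2.resize(b[p[1]-70:p[1]+20,p[0]-60:p[0]+65,::-1],(500,360),interpolation=cv2.INTER_CUBIC)
cv2.imwrite('pics/m3.png',np.hstack([A,B]))
E
```

```text
pos [496.9 198.1 323.2] shift cm [ 3.161 -0.089  0.916] turn [0.05 0.01 0.11] xyaw 0.11 F [-0.5 -0.1 -2.9] M [-0.05 -0.    0.03] w 12.9 ff 59.1 t 5.2833
[ 0.06  0.22 -0.62  1.71  0.14  1.25 -2.16] [[318.35652865 177.97861802]]
[382 209]
```

View pics/m3.png

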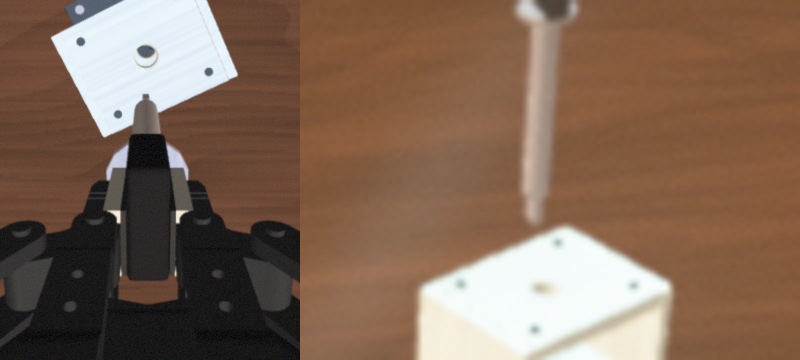

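The wrist half shows the hole at full-image (315.7,175.5) and the blade tip's front edge at (315.5,215). In the scene half, the shaft hangs upright above and behind the hole, at crop (545,288).

```bash
python3 - <<'E'
from h import *
im=cv2.imread('pics/w3.png')
h=ray('wrist',(315.7,175.5),150);P=np.array(manip.get_obs()['position'])
t=ray('wrist',(315.5,215),P[2]-144)-[7.5,0,0]
print('wrist hole',h,'tip',t,'P',P,'need',h-t)
# scene
s=lambda u,v:((u-300)/4+382-60, v/4+209-70)
hs=ray('scene',s(545,288),150)
print('scene hole',hs)
# tip & shaft in scene: compare axis pixels
for d in(-12,-100,-124,-144): print(d,(proj('scene',P+[0,0,d])[0]-[322,139])*4+[300,0])
E
```

```text
wrist hole [530.54052228 201.43972316 150.        ] tip [497.44004064 201.36887171 179.55331056] P [496.90202258 198.33537633 323.55331056] need [ 33.10048165   0.07085145 -29.55331056]
scene hole [535.80662167 197.76004893 150.        ]
-12 [544.51280364   8.09252117]
-100 [534.09884094 146.78735532]
-124 [531.38893638 182.87830113]
-144 [529.17104293 212.4165636 ]
```

```bash
python3 - <<'E'
from h import *
s=lambda u,v:((u-300)/4+382-60, v/4+209-70)
im=cv2.imread('pics/s3.png')[139:229,322:447].astype(int)
g=im.sum(2)
for r in range(5,56,5): print(r, (im[r,:, 2]-im[r,:,0])[48:72].tolist())
hs=ray('scene',s(545,288),150)
for uv in [(534,220),(534,224)]: print(hs-ray('scene',s(*uv),179.5))
E
```

```text
5 [68, 67, 69, 68, 66, 65, 59, 54, 46, 39, 34, 32, 33, 29, 31, 31, 31, 35, 39, 43, 51, 62, 65, 66]
10 [65, 64, 65, 65, 64, 65, 65, 66, 63, 51, 42, 40, 40, 35, 34, 34, 46, 61, 70, 71, 71, 73, 73, 71]
15 [66, 63, 64, 64, 63, 63, 64, 64, 61, 50, 42, 40, 37, 35, 33, 37, 49, 66, 68, 70, 71, 71, 72, 73]
20 [65, 64, 66, 65, 65, 64, 65, 63, 56, 46, 42, 39, 36, 32, 34, 38, 55, 67, 68, 69, 72, 72, 72, 73]
25 [60, 63, 61, 61, 61, 62, 65, 59, 51, 42, 39, 35, 35, 33, 34, 46, 62, 72, 73, 74, 76, 75, 76, 75]
30 [66, 66, 66, 67, 68, 67, 66, 63, 52, 42, 38, 35, 31, 30, 37, 50, 67, 74, 75, 74, 74, 74, 75, 75]
35 [61, 61, 61, 63, 62, 62, 62, 55, 46, 41, 39, 35, 32, 32, 37, 52, 64, 65, 64, 65, 68, 67, 68, 67]
40 [58, 59, 61, 60, 60, 61, 58, 50, 44, 40, 38, 34, 31, 33, 42, 59, 66, 65, 66, 66, 68, 70, 68, 68]
45 [59, 59, 60, 61, 62, 61, 58, 45, 42, 38, 35, 33, 32, 34, 46, 60, 66, 68, 66, 67, 65, 66, 67, 68]
50 [67, 66, 67, 67, 66, 66, 66, 62, 48, 41, 35, 32, 38, 55, 67, 67, 67, 66, 67, 65, 67, 67, 66, 65]
55 [62, 64, 64, 63, 62, 63, 64, 62, 57, 48, 41, 42, 49, 61, 64, 62, 64, 64, 59, 60, 64, 64, 65, 66]
[ 29.63563736  -0.62775313 -29.5       ]
[ 25.05660408   0.83549182 -29.5       ]
```

Emit:
{"fn": "play_rows", "kwargs": {
  "rows": [
    [0.8,0,0,0,0,0,0],
    [0.8,0,0.3,0,0,0,0],
    [0.8,0,0.5,0,0,0,0],
    [0.8,0,0.6,0,0,0,0],
    [0.1,0,0.4,0,0,0,0],
    [0,0,0,0,0,0,0],
    [0,0,0,0,0,0,0]
  ]
}}

```text
t: 5.97
position: [529.1, 199.8, 304.5]
eef_rot: [[1.0, 0.005, -0.002], [0.005, -1.0, -0.0], [-0.002, 0.0, -1.0]]
ft_force: [0.2, -0.3, -2.2]
gripper_width: 13.2
finger_force: 59.0
```

```bash
python3 - <<'E'
from h import *
go([530,199,300],0)
a=snap('wrist','w4');b=snap('scene','s4')
A=cv2.resize(a[150:250,270:370,::-1],(400,400),interpolation=cv2.INTER_CUBIC); B=cv2.resize(b[150:230,342:422,::-1],(400,400),interpolation=cv2.INTER_CUBIC)
cv2.imwrite('pics/m4.png',np.hstack([A,B]))
E
```

```text
pos [529.1 199.8 304.5] shift cm [0.093 0.082 0.448] turn [0.02 0.1  0.26] xyaw 0.26 F [ 0.2 -0.3 -2.2] M [0.   0.03 0.  ] w 13.2 ff 59.0 t 5.9667
```

View pics/m4.png

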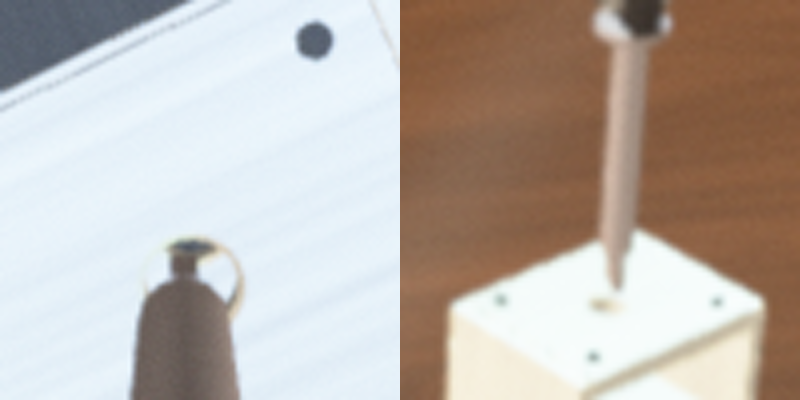

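The wrist half shows the hole's chamfer rim at crop x 143–243, top at row 237, and the blade at x 170–197 with its front edge at about row 253. The tip must go about 2 mm toward −y. In the scene half, the tip (617,287) is likewise right of the hole (604,304).

```bash
python3 - <<'E'
from h import *
P=np.array(manip.get_obs()['position']);zt=P[2]-144;print(P)
w=lambda u,v:(u/4+270,v/4+150); s=lambda u,v:((u-400)/5+342,v/5+150)
L=ray('wrist',w(143,285),150);Rr=ray('wrist',w(243,285),150);T=ray('wrist',w(193,237),150)
print('rim',L,Rr,'far',T,'=> hole', (L[1]+Rr[1])/2, T[0]-10.5)
for v in(250,256): print('tip',ray('wrist',w(183.5,v),zt)-[7.5,0,0])
hs=ray('scene',s(604,304),150);print('scene need',hs,hs-ray('scene',s(617,287),zt))
im=cv2.imread('pics/w4.png');print(im[205:228,315:318].mean((1,2)).round().tolist())
print(im[213,303:335].mean(1).tolist())
b=cv2.imread('pics/s4.png').astype(int);print(b[200:214,370:392].sum(2)//3)
E
```

```text
[529.13214047 200.13968146 305.38287275]
rim [529.80509345 210.75731336 150.        ] [529.92769799 191.65193863 150.        ] far [539.17194102 201.26391148 150.        ] => hole 201.2046259985672 528.6719410156478
tip [531.41474399 202.99489457 161.38287275]
tip [530.29878445 202.98947452 161.38287275]
scene need [534.71341569 197.00252364 150.        ] [ -4.37096465  -4.14407732 -11.38287275]
[240.0, 240.0, 239.0, 235.0, 204.0, 141.0, 98.0, 100.0, 107.0, 96.0, 92.0, 90.0, 91.0, 101.0, 105.0, 97.0, 94.0, 92.0, 94.0, 92.0, 93.0, 92.0, 94.0]
[240.33333333333334, 240.66666666666666, 240.0, 240.0, 237.33333333333334, 236.66666666666666, 235.66666666666666, 236.66666666666666, 226.33333333333334, 181.0, 135.66666666666666, 118.0, 111.0, 104.66666666666667, 104.66666666666667, 105.66666666666667, 117.66666666666667, 125.33333333333333, 146.0, 172.33333333333334, 190.66666666666666, 213.33333333333334, 223.0, 218.0, 210.33333333333334, 225.66666666666666, 235.66666666666666, 238.33333333333334, 237.33333333333334, 239.66666666666666, 240.33333333333334, 241.0]
[[106 109 113 124 143 162 18
[... 574 characters left out ...]
8 248 246 232 193 165 197 240
  248 249 249 249]
 [248 248 249 248 248 248 248 248 249 248 248 248 247 240 215 182 212 244
  248 249 248 248]
 [249 248 248 248 248 248 248 248 248 247 246 244 244 241 230 223 233 247
  248 248 248 248]
 [248 248 248 248 248 248 248 248 248 244 235 230 229 230 233 238 244 247
  248 248 248 248]
 [249 249 248 248 248 248 248 248 247 237 214 199 198 209 223 234 241 246
  248 248 248 248]
 [249 249 248 249 248 249 249 249 248 238 216 195 194 206 221 231 238 245
  248 248 248 249]
 [248 248 249 249 249 249 250 249 248 245 237 227 222 226 231 237 243 246
  248 248 249 249]
 [249 249 249 249 249 249 249 249 249 248 247 245 243 242 244 246 248 249
  249 249 249 250]]
```

Emit:
{"fn": "play_rows", "kwargs": {
  "rows": [
    [-0.12,0.2,0,0,0,0,0],
    [0,0,0.3,0,0,0,0],
    [0,0,0.3,0,0,0,0],
    [0,0,0.2,0,0,0,0],
    [0,0,0.2,0,0,0,0],
    [0,0,0,0,0,0,0]
  ]
}}

```text
t: 6.57
position: [527.9, 197.6, 294.7]
eef_rot: [[1.0, 0.004, -0.001], [0.004, -1.0, -0.0], [-0.001, 0.0, -1.0]]
ft_force: [0.0, 0.3, -3.0]
gripper_width: 12.9
finger_force: 59.1
```

Emit:
{"fn": "play_rows", "kwargs": {
  "rows": [
    [0,0,0.1,0,0,0,0],
    [0,0,0.1,0,0,0,0],
    [0,0,0,0,0,0,0]
  ]
}}

```text
t: 6.82
position: [528.1, 197.8, 293.1]
eef_rot: [[1.0, 0.004, -0.0], [0.004, -1.0, -0.0], [-0.0, 0.0, -1.0]]
ft_force: [-0.6, 0.2, -3.1]
gripper_width: 13.2
finger_force: 59.1
```

Emit:
{"fn": "play_rows", "kwargs": {
  "rows": [
    [0,0,0.1,0,0,0,0],
    [0,0,0.1,0,0,0,0],
    [0,0,0,0,0,0,0]
  ]
}}

```text
t: 7.07
position: [528.1, 197.7, 291.1]
eef_rot: [[1.0, 0.004, -0.0], [0.004, -1.0, -0.0], [-0.0, 0.0, -1.0]]
ft_force: [0.3, 0.7, -2.5]
gripper_width: 13.0
finger_force: 59.1
```

Emit:
{"fn": "play_rows", "kwargs": {
  "rows": [
    [0,0,0.1,0,0,0,0],
    [0,0,0.1,0,0,0,0],
    [0,0,0.1,0,0,0,0],
    [0,0,0,0,0,0,0]
  ]
}}

```text
t: 7.4
position: [528.1, 197.7, 288.0]
eef_rot: [[1.0, 0.004, -0.0], [0.004, -1.0, -0.0], [-0.0, 0.0, -1.0]]
ft_force: [-0.1, 0.4, -2.9]
gripper_width: 13.2
finger_force: 59.1
```

```bash
python3 - <<'E'
from h import *
go([528,198,286],0)
a=snap('wrist','w5');b=snap('scene','s5')
A=cv2.resize(a[150:250,270:370,::-1],(400,400),interpolation=cv2.INTER_CUBIC); B=cv2.resize(b[160:230,352:422,::-1],(400,400),interpolation=cv2.INTER_CUBIC)
cv2.imwrite('pics/m5.png',np.hstack([A,B]))
E
```

```text
pos [528.1 197.7 288. ] shift cm [-0.008 -0.029  0.203] turn [0.01 0.02 0.25] xyaw 0.25 F [-0.1  0.4 -2.9] M [-0.02  0.01  0.01] w 13.2 ff 59.1 t 7.4
```

View pics/m5.png

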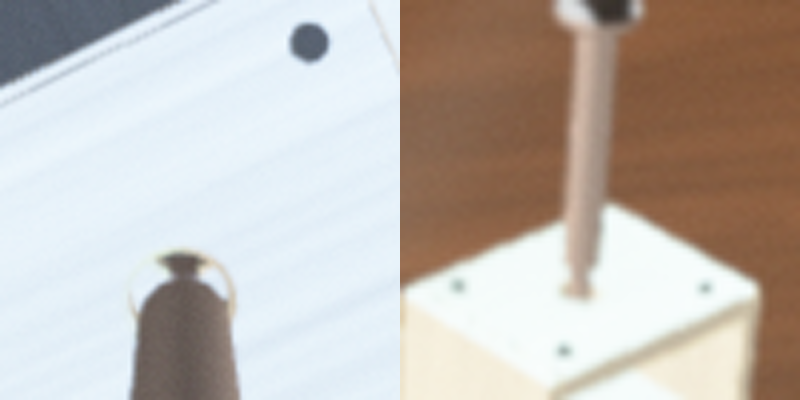

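The wrist half shows the blade centred at crop x 182 within the rim at x 130–236, and the scene half shows the blade already entering the hole. No contact force yet, so I'll go on down.

Emit:
{"fn": "play_rows", "kwargs": {
  "rows": [
    [0,0,0.2,0,0,0,0],
    [0,0,0.2,0,0,0,0],
    [0,0,0.2,0,0,0,0],
    [0,0,0.2,0,0,0,0],
    [0,0,0.1,0,0,0,0],
    [0,0,0.1,0,0,0,0],
    [0,0,0,0,0,0,0]
  ]
}}

```text
t: 8.08
position: [528.1, 197.7, 278.0]
eef_rot: [[1.0, 0.004, -0.0], [0.004, -1.0, -0.0], [-0.0, 0.0, -1.0]]
ft_force: [-0.1, 0.6, -3.1]
gripper_width: 13.0
finger_force: 59.1
```

Emit:
{"fn": "play_rows", "kwargs": {
  "rows": [
    [0,0,0.1,0,0,0,0],
    [0,0,0.1,0,0,0,0],
    [0,0,0.1,0,0,0,0],
    [0,0,0,0,0,0,0]
  ]
}}

```text
t: 8.42
position: [528.1, 197.7, 275.1]
eef_rot: [[1.0, 0.004, -0.0], [0.004, -1.0, -0.0], [-0.0, 0.0, -1.0]]
ft_force: [-0.2, -0.3, -2.2]
gripper_width: 13.3
finger_force: 59.1
```

Emit:
{"fn": "play_rows", "kwargs": {
  "rows": [
    [0,0,0.1,0,0,0,0],
    [0,0,0.1,0,0,0,0],
    [0,0,0.1,0,0,0,0],
    [0,0,0,0,0,0,0]
  ]
}}

```text
t: 8.75
position: [528.1, 197.7, 272.0]
eef_rot: [[1.0, 0.004, -0.0], [0.004, -1.0, -0.0], [-0.0, 0.0, -1.0]]
ft_force: [0.3, -0.4, -2.0]
gripper_width: 13.5
finger_force: 59.1
```

Emit:
{"fn": "play_rows", "kwargs": {
  "rows": [
    [0,0,0.1,0,0,0,0],
    [0,0,0.1,0,0,0,0],
    [0,0,0.1,0,0,0,0],
    [0,0,0,0,0,0,0]
  ]
}}

```text
t: 9.08
position: [528.1, 197.8, 269.0]
eef_rot: [[1.0, 0.004, -0.0], [0.004, -1.0, -0.0], [-0.0, 0.0, -1.0]]
ft_force: [1.0, -0.3, -1.9]
gripper_width: 13.2
finger_force: 59.1
```

Emit:
{"fn": "play_rows", "kwargs": {
  "rows": [
    [0,0,0.1,0,0,0,0],
    [0,0,0.1,0,0,0,0],
    [0,0,0.1,0,0,0,0],
    [0,0,0,0,0,0,0]
  ]
}}

```text
t: 9.42
position: [528.1, 197.8, 266.0]
eef_rot: [[1.0, 0.004, -0.0], [0.004, -1.0, -0.0], [-0.0, 0.0, -1.0]]
ft_force: [-0.2, 0.1, -2.4]
gripper_width: 13.1
finger_force: 59.1
```

Emit:
{"fn": "play_rows", "kwargs": {
  "rows": [
    [0,0,0.1,0,0,0,0],
    [0,0,0.1,0,0,0,0],
    [0,0,0.1,0,0,0,0],
    [0,0,0,0,0,0,0]
  ]
}}

```text
t: 9.75
position: [528.1, 197.8, 263.0]
eef_rot: [[1.0, 0.004, -0.0], [0.004, -1.0, -0.0], [-0.0, 0.0, -1.0]]
ft_force: [-1.0, -0.4, -2.9]
gripper_width: 12.7
finger_force: 59.1
```

Emit:
{"fn": "play_rows", "kwargs": {
  "rows": [
    [0,0,0.3,0,0,0,0],
    [0,0,0.3,0,0,0,0],
    [0,0,0.3,0,0,0,0],
    [0,0,0.3,0,0,0,0],
    [0,0,0.3,0,0,0,0],
    [0,0,0,0,0,0,0]
  ]
}}

```text
t: 10.25
position: [527.9, 197.8, 247.5]
eef_rot: [[1.0, 0.005, -0.001], [0.005, -1.0, -0.0], [-0.001, 0.0, -1.0]]
ft_force: [-0.0, 1.5, -2.6]
gripper_width: 13.0
finger_force: 59.0
```

Emit:
{"fn": "play_rows", "kwargs": {
  "rows": [
    [0,0,0.3,0,0,0,0],
    [0,0,0.3,0,0,0,0],
    [0,0,0.3,0,0,0,0],
    [0,0,0.3,0,0,0,0],
    [0,0,0.3,0,0,0,0],
    [0,0,0,0,0,0,0]
  ]
}}

```text
t: 10.75
position: [528.0, 197.9, 232.6]
eef_rot: [[1.0, 0.005, -0.001], [0.005, -1.0, 0.0], [-0.001, -0.0, -1.0]]
ft_force: [0.4, 0.6, -2.8]
gripper_width: 13.1
finger_force: 59.0
```

Emit:
{"fn": "play_rows", "kwargs": {
  "rows": [
    [0,0,0.1,0,0,0,0],
    [0,0,0.1,0,0,0,0],
    [0,0,0.1,0,0,0,0],
    [0,0,0.1,0,0,0,0],
    [0,0,0,0,0,0,0]
  ]
}}

```text
t: 11.17
position: [528.2, 197.9, 229.2]
eef_rot: [[1.0, 0.005, 0.0], [0.005, -1.0, 0.0], [0.0, -0.0, -1.0]]
ft_force: [0.1, 0.9, -3.2]
gripper_width: 13.1
finger_force: 59.2
```

Emit:
{"fn": "play_rows", "kwargs": {
  "rows": [
    [0,0,0.1,0,0,0,0],
    [0,0,0.1,0,0,0,0],
    [0,0,0.1,0,0,0,0],
    [0,0,0.1,0,0,0,0],
    [0,0,0,0,0,0,0]
  ]
}}

```text
t: 11.58
position: [528.2, 197.9, 225.1]
eef_rot: [[1.0, 0.004, 0.0], [0.004, -1.0, 0.0], [0.0, -0.0, -1.0]]
ft_force: [1.1, 1.3, -2.8]
gripper_width: 13.0
finger_force: 59.0
```

Emit:
{"fn": "play_rows", "kwargs": {
  "rows": [
    [0,0,0.1,0,0,0,0],
    [0,0,0.1,0,0,0,0],
    [0,0,0.1,0,0,0,0],
    [0,0,0.1,0,0,0,0],
    [0,0,0,0,0,0,0]
  ]
}}

```text
t: 12.0
position: [528.2, 197.9, 221.1]
eef_rot: [[1.0, 0.004, 0.0], [0.004, -1.0, 0.0], [0.0, -0.0, -1.0]]
ft_force: [0.7, 1.1, -2.7]
gripper_width: 13.2
finger_force: 59.0
```

Emit:
{"fn": "play_rows", "kwargs": {
  "rows": [
    [0,0,0.1,0,0,0,0],
    [0,0,0.1,0,0,0,0],
    [0,0,0.1,0,0,0,0],
    [0,0,0.1,0,0,0,0],
    [0,0,0,0,0,0,0]
  ]
}}

```text
t: 12.42
position: [528.2, 198.0, 217.1]
eef_rot: [[1.0, 0.005, 0.0], [0.005, -1.0, 0.0], [0.0, -0.0, -1.0]]
ft_force: [0.4, 1.1, -1.3]
gripper_width: 13.2
finger_force: 59.0
```

Emit:
{"fn": "play_rows", "kwargs": {
  "rows": [
    [0,0,0.1,0,0,0,0],
    [0,0,0.1,0,0,0,0],
    [0,0,0.1,0,0,0,0],
    [0,0,0.1,0,0,0,0],
    [0,0,0,0,0,0,0]
  ]
}}

```text
t: 12.83
position: [528.2, 197.9, 213.1]
eef_rot: [[1.0, 0.004, 0.0], [0.004, -1.0, 0.0], [0.0, -0.0, -1.0]]
ft_force: [0.1, 2.4, -1.6]
gripper_width: 12.9
finger_force: 59.0
```

Emit:
{"fn": "play_rows", "kwargs": {
  "rows": [
    [0,0,0.1,0,0,0,0],
    [0,0,0.1,0,0,0,0],
    [0,0,0.1,0,0,0,0],
    [0,0,0.1,0,0,0,0],
    [0,0,0,0,0,0,0]
  ]
}}

```text
t: 13.25
position: [528.2, 197.9, 209.1]
eef_rot: [[1.0, 0.005, 0.0], [0.005, -1.0, 0.0], [0.0, -0.0, -1.0]]
ft_force: [0.8, 2.6, -2.7]
gripper_width: 12.9
finger_force: 59.0
```

Emit:
{"fn": "play_rows", "kwargs": {
  "rows": [
    [0,-0.05,0,0,0,0,0],
    [0,0,0.1,0,0,0,0],
    [0,0,0.1,0,0,0,0],
    [0,0,0.1,0,0,0,0],
    [0,0,0,0,0,0,0]
  ]
}}

```text
t: 13.67
position: [528.2, 198.1, 206.0]
eef_rot: [[1.0, 0.004, -0.0], [0.004, -1.0, -0.0], [-0.0, 0.0, -1.0]]
ft_force: [-0.4, 1.1, -2.7]
gripper_width: 12.9
finger_force: 59.2
```

Emit:
{"fn": "play_rows", "kwargs": {
  "rows": [
    [0,0,0.1,0,0,0,0],
    [0,0,0.1,0,0,0,0],
    [0,0,0.1,0,0,0,0],
    [0,0,0,0,0,0,0]
  ]
}}

```text
t: 14.0
position: [528.2, 198.1, 203.0]
eef_rot: [[1.0, 0.004, -0.0], [0.004, -1.0, -0.0], [-0.0, 0.0, -1.0]]
ft_force: [1.3, 0.8, -2.1]
gripper_width: 13.1
finger_force: 59.2
```

Emit:
{"fn": "play_rows", "kwargs": {
  "rows": [
    [0,0,0.1,0,0,0,0],
    [0,0,0.1,0,0,0,0],
    [0,0,0.1,0,0,0,0],
    [0,0,0,0,0,0,0]
  ]
}}

```text
t: 14.33
position: [528.2, 198.2, 200.0]
eef_rot: [[1.0, 0.004, -0.0], [0.004, -1.0, -0.0], [-0.0, 0.0, -1.0]]
ft_force: [0.5, 0.7, -3.0]
gripper_width: 13.0
finger_force: 59.2
```

Emit:
{"fn": "play_rows", "kwargs": {
  "rows": [
    [0,0,0.1,0,0,0,0],
    [0,0,0.1,0,0,0,0],
    [0,0,0.1,0,0,0,0],
    [0,0,0,0,0,0,0]
  ]
}}

```text
t: 14.67
position: [528.1, 198.2, 197.0]
eef_rot: [[1.0, 0.004, -0.0], [0.004, -1.0, -0.0], [-0.0, 0.0, -1.0]]
ft_force: [-0.4, 1.0, -2.7]
gripper_width: 13.0
finger_force: 59.2
```

Emit:
{"fn": "play_rows", "kwargs": {
  "rows": [
    [0,0,0.2,0,0,0,0],
    [0,0,0.2,0,0,0,0],
    [0,0,0.2,0,0,0,0],
    [0,0,0.2,0,0,0,0],
    [0,0,0.2,0,0,0,0],
    [0,0,0,0,0,0,0]
  ]
}}

```text
t: 15.17
position: [528.1, 198.3, 186.8]
eef_rot: [[1.0, 0.005, -0.0], [0.005, -1.0, 0.0], [-0.0, -0.0, -1.0]]
ft_force: [0.3, 1.8, -3.9]
gripper_width: 12.9
finger_force: 59.0
```

Emit:
{"fn": "play_rows", "kwargs": {
  "rows": [
    [0,0,0.2,0,0,0,0],
    [0,0,0.2,0,0,0,0],
    [0,0,0.2,0,0,0,0],
    [0,0,0,0,0,0,0]
  ]
}}

```text
t: 15.5
position: [528.2, 198.4, 180.9]
eef_rot: [[1.0, 0.005, -0.0], [0.005, -1.0, 0.0], [-0.0, -0.0, -1.0]]
ft_force: [0.3, 1.9, -3.7]
gripper_width: 13.0
finger_force: 58.9
```

Emit:
{"fn": "play_rows", "kwargs": {
  "rows": [
    [0,0,0.1,0,0,0,0],
    [0,0,0.1,0,0,0,0],
    [0,0,0,0,0,0,0]
  ]
}}

```text
t: 15.75
position: [528.2, 198.4, 179.2]
eef_rot: [[1.0, 0.004, 0.0], [0.004, -1.0, 0.0], [0.0, -0.0, -1.0]]
ft_force: [-0.0, 2.1, -3.2]
gripper_width: 13.3
finger_force: 59.1
```

Emit:
{"fn": "play_rows", "kwargs": {
  "rows": [
    [0,0,0.1,0,0,0,0],
    [0,0,0,0,0,0,0]
  ]
}}

```text
t: 15.92
position: [528.2, 198.4, 178.3]
eef_rot: [[1.0, 0.004, 0.0], [0.004, -1.0, 0.0], [0.0, -0.0, -1.0]]
ft_force: [0.1, 1.3, -2.6]
gripper_width: 12.8
finger_force: 59.2
```

Emit:
{"fn": "play_rows", "kwargs": {
  "rows": [
    [0,0,0.1,0,0,0,0],
    [0,0,0,0,0,0,0]
  ]
}}

```text
t: 16.08
position: [528.3, 198.4, 177.2]
eef_rot: [[1.0, 0.004, 0.0], [0.004, -1.0, 0.0], [0.0, -0.0, -1.0]]
ft_force: [0.8, 1.8, -0.7]
gripper_width: 13.3
finger_force: 59.2
```

Emit:
{"fn": "play_rows", "kwargs": {
  "rows": [
    [0,0,0.05,0,0,0,0],
    [0,0,0,0,0,0,0]
  ]
}}

```text
t: 16.25
position: [528.2, 198.4, 176.8]
eef_rot: [[1.0, 0.004, 0.0], [0.004, -1.0, 0.0], [0.0, -0.0, -1.0]]
ft_force: [0.1, 1.6, -1.9]
gripper_width: 13.4
finger_force: 59.2
```

Emit:
{"fn": "play_rows", "kwargs": {
  "rows": [
    [0,0,0.05,0,0,0,0],
    [0,0,0,0,0,0,0]
  ]
}}

```text
t: 16.42
position: [528.2, 198.4, 176.3]
eef_rot: [[1.0, 0.004, 0.0], [0.004, -1.0, 0.0], [0.0, -0.0, -1.0]]
ft_force: [-0.3, 1.4, -1.3]
gripper_width: 12.9
finger_force: 59.2
```

Emit:
{"fn": "play_rows", "kwargs": {
  "rows": [
    [0,0,0.05,0,0,0,0],
    [0,0,0,0,0,0,0]
  ]
}}

```text
t: 16.58
position: [528.3, 198.4, 176.0]
eef_rot: [[1.0, 0.004, 0.0], [0.004, -1.0, 0.0], [0.0, -0.0, -1.0]]
ft_force: [-1.2, 1.0, -1.1]
gripper_width: 13.1
finger_force: 59.4
```

Emit:
{"fn": "play_rows", "kwargs": {
  "rows": [
    [0,0,0.05,0,0,0,0],
    [0,0,0,0,0,0,0]
  ]
}}

```text
t: 16.75
position: [528.4, 198.5, 175.6]
eef_rot: [[1.0, 0.004, 0.001], [0.004, -1.0, 0.0], [0.001, -0.0, -1.0]]
ft_force: [0.2, 1.7, 1.6]
gripper_width: 13.3
finger_force: 59.6
```

Emit:
{"fn": "play_rows", "kwargs": {
  "rows": [
    [0,0,0.05,0,0,0,0],
    [0,0,0,0,0,0,0]
  ]
}}

```text
t: 16.92
position: [528.4, 198.5, 175.2]
eef_rot: [[1.0, 0.004, 0.001], [0.004, -1.0, 0.0], [0.001, -0.0, -1.0]]
ft_force: [0.3, 0.6, 3.3]
gripper_width: 13.1
finger_force: 59.8
```

Emit:
{"fn": "play_rows", "kwargs": {
  "rows": [
    [0,0,0.05,0,0,0,0],
    [0,0,0,0,0,0,0]
  ]
}}

```text
t: 17.08
position: [528.4, 198.5, 174.4]
eef_rot: [[1.0, 0.004, 0.001], [0.004, -1.0, 0.0], [0.001, -0.0, -1.0]]
ft_force: [0.4, 2.0, 1.7]
gripper_width: 13.6
finger_force: 59.7
```

Contact is felt at the coupling top (about 5 N). Now turning gently.

Emit:
{"fn": "play_rows", "kwargs": {
  "rows": [
    [0,0,0.05,0,0,3,0],
    [0,0,0,0,0,3,0],
    [0,0,0,0,0,0,0]
  ]
}}

```text
t: 17.33
position: [528.4, 198.6, 173.6]
eef_rot: [[0.995, -0.101, 0.001], [-0.101, -0.995, 0.0], [0.001, -0.0, -1.0]]
ft_force: [1.1, 3.3, -0.5]
gripper_width: 12.9
finger_force: 59.3
```

```bash
python3 - <<'E'
from h import *
go([528,198,162],0); print(np.round(manip.get_obs()['joints'],2))
E
```

```text
pos [528.4 198.6 173.6] shift cm [-0.035  0.062  1.158] turn [-0.03 -0.03 -5.78] xyaw -5.78 F [ 1.1  3.3 -0.5] M [ 0.6  -0.22  0.01] w 12.9 ff 59.3 t 17.3333
[-0.01  0.4  -0.55  1.84  0.25  0.97 -2.33]
```

Emit:
{"fn": "play_rows", "kwargs": {
  "rows": [
    [0,0,0.05,0,0,0,0],
    [0,0,0,0,0,0,0]
  ]
}}

```text
t: 17.5
position: [528.3, 198.5, 173.2]
eef_rot: [[0.995, -0.099, 0.0], [-0.099, -0.995, 0.0], [0.0, -0.0, -1.0]]
ft_force: [1.1, 2.2, -0.7]
gripper_width: 13.1
finger_force: 59.4
```

Emit:
{"fn": "play_rows", "kwargs": {
  "rows": [
    [0,0,0.05,0,0,0,0],
    [0,0,0.05,0,0,0,0],
    [0,0,0,0,0,0,0]
  ]
}}

```text
t: 17.75
position: [528.2, 198.6, 172.3]
eef_rot: [[0.995, -0.1, 0.0], [-0.1, -0.995, 0.0], [0.0, -0.0, -1.0]]
ft_force: [1.2, 3.5, 1.3]
gripper_width: 13.1
finger_force: 59.4
```

Emit:
{"fn": "play_rows", "kwargs": {
  "rows": [
    [0,0,0.05,0,0,0,0],
    [0,0,0.05,0,0,0,0],
    [0,0,0,0,0,0,0]
  ]
}}

```text
t: 18.0
position: [528.2, 198.5, 171.3]
eef_rot: [[0.995, -0.1, 0.0], [-0.1, -0.995, 0.0], [0.0, -0.0, -1.0]]
ft_force: [0.6, 3.7, 1.1]
gripper_width: 13.2
finger_force: 59.5
```

Emit:
{"fn": "play_rows", "kwargs": {
  "rows": [
    [0,0,0.05,0,0,0,0],
    [0,0,0.05,0,0,0,0],
    [0,0,0,0,0,0,0]
  ]
}}

```text
t: 18.25
position: [528.2, 198.6, 170.4]
eef_rot: [[0.995, -0.1, 0.0], [-0.1, -0.995, 0.0], [0.0, -0.0, -1.0]]
ft_force: [0.7, 3.6, 0.7]
gripper_width: 13.1
finger_force: 59.6
```

Emit:
{"fn": "play_rows", "kwargs": {
  "rows": [
    [0,0,0.05,0,0,0,0],
    [0,0,0.05,0,0,0,0],
    [0,0,0,0,0,0,0]
  ]
}}

```text
t: 18.5
position: [528.2, 198.5, 169.3]
eef_rot: [[0.995, -0.1, 0.0], [-0.1, -0.995, 0.0], [0.0, -0.0, -1.0]]
ft_force: [0.4, 5.0, 1.7]
gripper_width: 13.1
finger_force: 59.7
```

Emit:
{"fn": "play_rows", "kwargs": {
  "rows": [
    [0,-0.06,0,0,0,0,0],
    [0,0,0.05,0,0,0,0],
    [0,0,0.05,0,0,0,0],
    [0,0,0,0,0,0,0]
  ]
}}

```text
t: 18.83
position: [528.2, 198.6, 168.0]
eef_rot: [[0.995, -0.1, -0.0], [-0.1, -0.995, -0.0], [-0.0, 0.0, -1.0]]
ft_force: [0.7, 3.8, 0.7]
gripper_width: 13.2
finger_force: 59.5
```

Emit:
{"fn": "play_rows", "kwargs": {
  "rows": [
    [0,0,0.05,0,0,0,0],
    [0,0,0.05,0,0,0,0],
    [0,0,0,0,0,0,0]
  ]
}}

```text
t: 19.08
position: [528.2, 198.7, 167.1]
eef_rot: [[0.995, -0.1, -0.0], [-0.1, -0.995, -0.0], [-0.0, 0.0, -1.0]]
ft_force: [0.3, 3.4, -0.3]
gripper_width: 13.6
finger_force: 59.6
```

Emit:
{"fn": "play_rows", "kwargs": {
  "rows": [
    [0,0,0.05,0,0,0,0],
    [0,0,0.05,0,0,0,0],
    [0,0,0,0,0,0,0]
  ]
}}

```text
t: 19.33
position: [528.2, 198.7, 166.1]
eef_rot: [[0.995, -0.1, -0.0], [-0.1, -0.995, -0.0], [-0.0, 0.0, -1.0]]
ft_force: [-0.2, 2.1, 0.4]
gripper_width: 13.2
finger_force: 59.6
```

```bash
python3 - <<'E'
from h import *
go([528,198,162],0)
b=snap('scene','s6')
B=cv2.resize(b[160:280,340:430,::-1],(450,600),interpolation=cv2.INTER_CUBIC)
cv2.imwrite('pics/m6.png',B)
E
```

```text
pos [528.2 198.7 166.1] shift cm [-0.015  0.068  0.413] turn [ 0.02  0.01 -5.75] xyaw -5.75 F [-0.2  2.1  0.4] M [ 0.57 -0.1   0.04] w 13.2 ff 59.6 t 19.3333
```

View pics/m6.png

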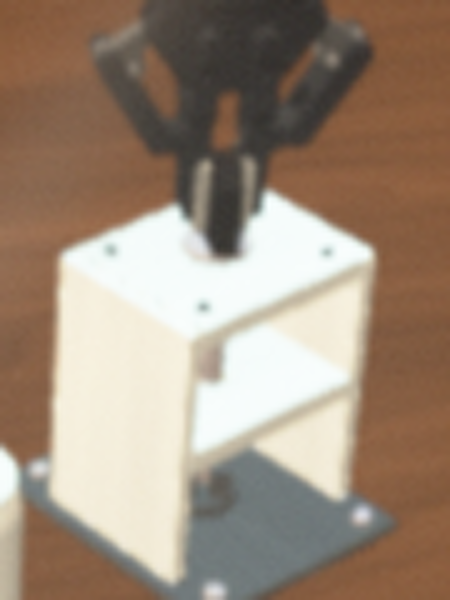

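The picture shows the shaft through both plates, its blade in the coupling at crop (210,490), and the collar just above the top plate. It has dropped into the slot. Lower the last 4 mm to feel the collar seat.

Emit:
{"fn": "play_rows", "kwargs": {
  "rows": [
    [0,0,0.05,0,0,0,0],
    [0,0,0.05,0,0,0,0],
    [0,0,0.05,0,0,0,0],
    [0,0,0.05,0,0,0,0],
    [0,0,0,0,0,0,0]
  ]
}}

```text
t: 19.8
position: [528.2, 198.7, 164.1]
eef_rot: [[0.995, -0.1, -0.0], [-0.1, -0.995, -0.0], [-0.0, 0.0, -1.0]]
ft_force: [0.8, 2.2, 0.4]
gripper_width: 13.0
finger_force: 59.6
```

Emit:
{"fn": "play_rows", "kwargs": {
  "rows": [
    [0,0,0.05,0,0,0,0],
    [0,0,0.05,0,0,0,0],
    [0,0,0,0,0,0,0]
  ]
}}

```text
t: 20.05
position: [528.2, 198.7, 163.2]
eef_rot: [[0.995, -0.1, -0.0], [-0.1, -0.995, -0.0], [-0.0, 0.0, -1.0]]
ft_force: [-0.4, 2.8, 0.6]
gripper_width: 12.9
finger_force: 59.6
```

Emit:
{"fn": "play_rows", "kwargs": {
  "rows": [
    [0,0,0.05,0,0,0,0],
    [0,0,0,0,0,0,0]
  ]
}}

```text
t: 20.22
position: [528.2, 198.8, 162.7]
eef_rot: [[0.995, -0.1, -0.0], [-0.1, -0.995, -0.0], [-0.0, 0.0, -1.0]]
ft_force: [1.4, 2.0, 0.6]
gripper_width: 13.1
finger_force: 59.6
```

Emit:
{"fn": "play_rows", "kwargs": {
  "rows": [
    [0,0,0.05,0,0,0,0],
    [0,0,0,0,0,0,0]
  ]
}}

```text
t: 20.38
position: [528.2, 198.8, 162.4]
eef_rot: [[0.995, -0.1, 0.0], [-0.1, -0.995, -0.0], [0.0, 0.0, -1.0]]
ft_force: [-1.2, 1.6, 1.7]
gripper_width: 13.3
finger_force: 59.8
```

Emit:
{"fn": "play_rows", "kwargs": {
  "rows": [
    [0,0,0.05,0,0,0,0],
    [0,0,0,0,0,0,0]
  ]
}}

```text
t: 20.55
position: [528.3, 198.8, 162.4]
eef_rot: [[0.995, -0.1, 0.0], [-0.1, -0.995, -0.001], [0.0, 0.001, -1.0]]
ft_force: [-1.9, 0.8, 5.5]
gripper_width: 13.2
finger_force: 60.2
```

Emit:
{"fn": "play_rows", "kwargs": {
  "rows": [
    [0,0,0.05,0,0,0,0],
    [0,0,0,0,0,0,0]
  ]
}}

```text
t: 20.72
position: [528.3, 198.8, 162.4]
eef_rot: [[0.995, -0.1, 0.0], [-0.1, -0.995, -0.001], [0.0, 0.001, -1.0]]
ft_force: [-2.0, 0.4, 8.4]
gripper_width: 13.3
finger_force: 60.5
```

Emit:
{"fn": "play_rows", "kwargs": {
  "rows": [
    [0,0,0.05,0,0,0,0],
    [0,0,0,0,0,0,0]
  ]
}}

```text
t: 20.88
position: [528.3, 198.8, 162.4]
eef_rot: [[0.995, -0.101, 0.0], [-0.101, -0.995, -0.001], [0.001, 0.001, -1.0]]
ft_force: [-3.3, -0.3, 11.2]
gripper_width: 13.2
finger_force: 60.9
```

Seated: a hard stop at TCP z 162.4, where 162.2 was predicted. Ease off, open, retreat straight up.

Emit:
{"fn": "play_rows", "kwargs": {
  "rows": [
    [0,0,-0.15,0,0,0,0],
    [0,0,0,0,0,0,0.3],
    [0,0,0,0,0,0,0.5],
    [0,0,0,0,0,0,0.5],
    [0,0,0,0,0,0,0.5],
    [0,0,0,0,0,0,0.5]
  ]
}}

```text
t: 21.38
position: [528.2, 198.5, 162.0]
eef_rot: [[0.995, -0.1, -0.0], [-0.1, -0.995, -0.001], [-0.0, 0.001, -1.0]]
ft_force: [-0.2, 0.1, 0.1]
gripper_width: 42.7
finger_force: 0.0
```

Emit:
{"fn": "play_rows", "kwargs": {
  "rows": [
    [0,0,-0.5,0,0,0,0.5],
    [0,0,-1,0,0,0,0.5],
    [0,0,-1.5,0,0,0,0.5],
    [0,0,-2,0,0,0,0.5],
    [0,0,-2,0,0,0,0.5],
    [0,0,-2,0,0,0,0.5],
    [0,0,-1,0,0,0,0.5],
    [0,0,0,0,0,0,0.5]
  ]
}}

```text
t: 22.05
position: [529.6, 199.8, 265.6]
eef_rot: [[0.995, -0.1, 0.006], [-0.1, -0.995, 0.002], [0.006, -0.002, -1.0]]
ft_force: [-0.1, 0.8, -0.8]
gripper_width: 42.9
finger_force: 0.0
```

Emit:
{"fn": "play_rows", "kwargs": {
  "rows": [
    [0,0,0,0,0,0,0.5],
    [0,0,0,0,0,0,0.5],
    [0,0,0,0,0,0,0.5]
  ]
}}

```text
t: 22.3
position: [527.6, 198.5, 260.9]
eef_rot: [[0.995, -0.1, -0.002], [-0.1, -0.995, -0.001], [-0.002, 0.001, -1.0]]
ft_force: [-0.0, -0.5, 0.4]
gripper_width: 43.0
finger_force: 0.0
```

```bash
python3 - <<'E'
from h import *
go([528,198,262],0)
a=snap('scene','s7').astype(int)
# collar/grip top: dark pixels of bar vs expected bar top for a seated shaft
for z in (150,155,193,207): print(z,proj('scene',[529,199,z]).round(1))
print(a[175:225,376:390].mean((1,2)).round().tolist())
print(a[185,365:400].mean(1).round().tolist())
E
```

```text
pos [527.6 198.5 260.9] shift cm [ 0.046  0.041 -0.106] turn [ 0.06  0.13 -5.75] xyaw -5.75 F [-0.  -0.5  0.4] M [ 0.01 -0.04  0.06] w 43.0 ff 0.0 t 22.3
150 [[382.9 209.5]]
155 [[383.  207.7]]
193 [[384.1 193.7]]
207 [[384.6 188.4]]
[93.0, 93.0, 93.0, 93.0, 94.0, 94.0, 95.0, 95.0, 94.0, 94.0, 96.0, 99.0, 100.0, 99.0, 97.0, 93.0, 88.0, 83.0, 80.0, 81.0, 88.0, 100.0, 104.0, 102.0, 107.0, 118.0, 127.0, 130.0, 131.0, 132.0, 134.0, 137.0, 140.0, 145.0, 150.0, 151.0, 156.0, 175.0, 209.0, 239.0, 249.0, 250.0, 250.0, 250.0, 249.0, 244.0, 237.0, 240.0, 237.0, 228.0]
[99.0, 98.0, 98.0, 96.0, 95.0, 98.0, 98.0, 97.0, 95.0, 92.0, 95.0, 96.0, 93.0, 96.0, 96.0, 98.0, 94.0, 94.0, 95.0, 97.0, 97.0, 98.0, 98.0, 98.0, 98.0, 100.0, 99.0, 98.0, 99.0, 99.0, 98.0, 101.0, 102.0, 99.0, 100.0]
```

The bar top shows at row 191–194, as predicted for a seated shaft (193.7). The gripper is clear.

```bash
python3 -c "
from cell import manip
print(manip.finish_job())"
```

```text
the job is handed in; nothing more can be done
None
```

The shaft went through both plates into the coupling slot, and its collar came to a firm stop on the top plate within about 0.2 mm of the expected height. I released it, backed the gripper clear and handed the job in at about 22 s; no verdict was shown.

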